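# Set a ratchet stand to its twin's notch and lay a mirror rail across the pair

### The job

The inlaid mirror rail has to lie level across the pair of ratchet stands on the bench, but one stand is still down: draw its column up click by click to the same notch as its twin, let it down gently onto its pawl, and lean on it firmly (2 to 4 kg, never more) to prove that the pawl has bitten. Then lay the rail gently in both saddles, inlay up and centred between the stands, and let go of it. Leave the twin stand at its notch and everything else on the bench where it is.

Things in the scene. Friction and masses are not known exactly. Their poses are not given: they have to be found in the camera images.
- low_stand: Base of the stand that is still down: grey iron, screwed to the bench, 130 x 130 mm four-legged foot, 50 mm square collar tube with its top 130 mm above the bench. Origin: centre of its underside. x: the side where the pawl's lever sticks out (to 81 mm from the axis, 55 to 85 mm above the bench); y: along the saddle's trough; the twin stands 260 to 290 mm away along +y or -y.
- low_column: Ratchet column of the low stand, steel, 0.36 to 0.59 kg, sliding up and down in the collar. A U-shaped saddle tops a 22 mm square toothed bar. Origin: centre of the saddle's floor; axes as the stand. Saddle: 60 mm along x, 40 mm along y; floor plate 12 mm thick below the origin; 8 mm walls at both x ends, 18 mm tall, leave a trough 44 mm wide along y. Grip its outer x faces, 30 mm tall.
- low_saddle (a point): Centre of the low saddle's floor (the column's origin). It lies 162 mm above the bench on the lowest notch and 10 mm more for each further notch; it starts on one of the lowest three. The column can be drawn up to 86 mm above the lowest notch, by hand from above, and does not come down past its pawl unless the lever is pressed.
- low_tooth (a point): Outer edge of the topmost tooth, 50 mm below the saddle's floor on the x face; nine teeth, 10 mm apart downward. Drawing up takes 4 to 7 N of weight and drag. From 2 mm above a notch the pull climbs by 4 to 6 N more, then drops away again within 1 mm of the next notch's height; draw on 2 mm so that the pawl snaps fully under, then lower, and the column rests rigidly on that notch.
- low_pawl: Sprung pawl of the low stand, a steel dog 14 mm wide with a 50 mm thumb lever on the x side of the collar. Origin: on its pivot pin, 80 mm above the bench and 26.5 mm from the column's axis along x. The lever's end dips about 8 mm and springs back at every click; pressing it down frees the column. It is stiff: bringing the column down in hand at 30 mm/s jolts it; 10 to 20 mm/s is gentle.
- set_stand: Base of the twin stand, the same in every way, already set; screwed to the bench. Origin and axes as for the low stand, and with its x and y parallel to the low stand's.
- set_column: Ratchet column of the twin stand, the same in shape; it rests on a notch two to six notches above the low one and stays there. Origin: centre of the saddle's floor; axes as the stand.
- set_saddle (a point): Centre of the twin saddle's floor: the height to match.
- rail: Straight rail of a mirror frame: dark wood bar 380 mm long (its x), 32 mm wide (y), 28 mm high (z), 0.2 to 0.33 kg, inlaid with white lozenges on top and sides. Origin: centre of its underside. It starts flat on the bench on the x side of the stands, roughly parallel to the line between them.
- mallet: Bystander: wooden mallet lying on the bench, 225 mm long, head 56 x 100 x 52 mm. Origin: on the bench below the middle.
- chisel: Bystander: chisel with a wooden handle, 215 mm long, lying on the bench. Origin: on the bench below the middle.
- tray: Bystander: white open tray, 160 x 120 x 45 mm, with pearl and brass pieces. Origin: centre of its underside.
- case: Bystander: small inlaid dark wood box, 104 x 79 x 60 mm. Origin: centre of its underside.
Not all that is in view belongs to the job. Leave any pink look-alike of the low_stand alone. What is shaped like the set_stand but orange is not meant.

How it is judged (in metres and radians):
On the way:
1. the low stand's column sits on the same notch as its twin and is pressed onto its pawl with over 20 N in all (its weight and about 1.6 kg or more), the rail still on the bench (z of low_column in the frame of set_column between -0.003 and 0.003 m and contact force between low_column and low_pawl above 20 N and height (world z) of rail below 0.05 m), for 0.1 s.
At the end, for the whole second after the job is handed in: Both saddles at one height (within 3 mm, the same notch), the low column on its pawl. The rail lies still in both troughs, inlay up, level within 0.04 rad, its underside within 4 mm of both saddle floors and bearing on both, its middle within 170 mm of each column's axis (z of low_column in the frame of set_column between -0.003 and 0.003 m and contact force between low_column and low_pawl above 2 N and z of rail in the frame of low_column between -0.004 and 0.004 m and z of rail in the frame of set_column between -0.004 and 0.004 m and horizontal distance between rail and low_column below 0.17 m and horizontal distance between rail and set_column below 0.17 m and contact force between rail and low_column above 0.3 N and contact force between rail and set_column above 0.3 N and angle between rail's own z axis and vertical below 0.04 rad and linear speed of rail below 0.02 m/s); the robot touches nothing.
It fails at once if the low pawl is loaded with more than 50 N (over 4 kg of pressing besides the column's weight) (contact force between low_column and low_pawl above 50 N).
It fails at once if the low column is dropped or jerked (faster than 0.2 m/s) (linear speed of low_column above 0.2 m/s).
It fails at once if the rail is pressed or knocked against a saddle with more than 20 N (contact force between rail and low_column above 20 N or contact force between rail and set_column above 20 N).
It fails at once if the twin's column leaves its notch (moves more than 5 mm) (distance of set_column from where it was at the start of the episode above 0.005 m).
It fails at once if a bystander is moved more than 30 mm (distance of any of mallet, chisel, tray, case from where it was at the start of the episode above 0.03 m).
It also fails if it takes over 67 s, if anything falls off the work surface, if the arm or the gripper's body presses on something with over 40 N, if the wrist force passes 120 N, or if a joint passes its speed limit or range.

### The arm

A 6-joint arm with a two-finger parallel gripper is mounted at the origin on the work surface. World frame = base frame: x ahead of the robot, y to its left, z up, the work surface at z = 0. Lengths are in mm, angles in rad, forces in N, time in s.
With the tool pointing down it reaches from about 350 to 975 mm from the base axis. Payload 7.1 kg.
Tool frame: the origin (TCP) lies on the front face of the gripper's body, between the roots of the fingers; the fingertips stand 80 mm ahead of it and the grasp point (between the pads) lies 61 mm ahead of it (ctrl.tcp_to_grasp is the distance from the TCP to the grasp point, in mm); z points along the fingers, y is the direction in which the jaws open and shut (so a half turn about z gives the same grasp; the last joint's range is limited). The gripper opens to 88 mm and grips with 3 to 60 N. Pads are 20 mm wide; open, the fingers measure 115 mm over their backs; the gripper's body (75 mm by 178 mm) begins 61 mm behind the grasp point.
Start: joints at [-1.229, 0.423, 1.63, -0, 1.089, -0.019], TCP at [220.656, -584.736, 302.675] pointing down, gripper open.
Joint ranges: [-3, 3], [-0.9, 2.11], [0.09, 2.58], [-1.31, 4.45], [0.11, 2.69], [-2.54, 2.54]. Speed limits (rad/s): [2.39, 2.39, 3.01, 3.14, 3.14, 3.14].

### API

Orientations are given as a rotation vector (axis times angle).
In Python, from workcell import telemetry, get_image, ctrl gives the robot as it stands.
- The arm moves only by the tool send_rows, never from a script. Its argument "rows" is a list of rows, each a list of 5 numbers: the shift along the tool's x, y, z in m, then the turn about the tool's z in rad, then the opening, from -1 (shut) to 1 (fully open). A call has 1 to 5 rows; each row shifts and turns the commanded pose from where the row before left it, along the tool's axes as they then stand; what a row does not reach is not made up. A row lasts 1/10 s, in which the tool goes at most 50 mm and 8.59 degrees, less where a joint would pass 70% of its speed; a pose out of reach is approached as far as the arm can. A call with a gripper value outside its range is refused whole. The fingers move at their own pace and stop on an object; the grip force is fixed at half the most. Time passes only in rows, so rows that do not move let the fingers close. It gives the time, the measured TCP pose, the force and the opening at its end, in the units of the state.
- telemetry.get_obs(): the state, without advancing time (a new reading comes with each control period).
- get_image(name): name is "scene" or "top"; returns a dict with "color" (480x640x3 uint8, blue, green, red), "z_map" (480x640 float32, mm along the optical axis (not along the pixel's ray), 0 where there is no reading), "camera_matrix" (3x3 intrinsics, pixels), "rvec" (rotation vector, rad) and "tvec" (3), from world to camera coordinates, as OpenCV has them. Camera axes: x right, y down, z forward; pixel columns grow to the right and rows downward; lengths in mm; the calibration is good to about 2 mm. A picture is of the moment at which its call begins.
- ctrl.close_job(): hands the job in, once; it reports no verdict.
The state is a dict: "t": time; "qpos": joint angles; "qvel": joint speeds; "joint_torque": joint torques, N m; "ee_pos": TCP position; "orientation": TCP orientation; "ft_force": force on the tool from outside, world axes, zero at the start; "moment": the same for the moment, N m; "width": finger opening in mm.
Only numpy, scipy, OpenCV 4.12 (cv2) and the standard library are available. Lean on these libraries where they do the work, as an engineer would, in place of code of your own. Each camera call takes 0.05 s, during which the arm holds its last target.

## Working session

There is one attempt and no reset: what is moved stays moved. The work goes in short steps, Python scripts to look and compute and a tool call to move; the robot and the scene stay as the last step left them, time stands still between calls to the robot, and variables do not carry over. Pictures are saved under pics/ and viewed, and the job is handed in when it is done.

Besides the shell and the picture viewer there is one more tool, called by a JSON object that holds its "api" and its "payload". send_rows: Moves the arm, as the interface text tells. Its arguments: {"type":"object","properties":{"rows":{"type":"array"}},"required":["rows"]}

```bash
mkdir -p pics; ls
python3 - <<'E'
from workcell import telemetry, get_image, ctrl
import cv2,numpy as np
for n in("scene","top"):
    im=get_image(n); cv2.imwrite(f"pics/{n}0.png",im["color"]); np.savez(f"{n}0.npz",**im)
    R=cv2.Rodrigues(im["rvec"])[0]; print(n,(-R.T@im["tvec"].ravel()).round(), R[2].round(2))
print(telemetry.get_obs())
E
```

```text
pics
scene [1169. -810.  771.] [-0.55  0.64 -0.54]
top [ 430.  -26. 1397.] [ 0.06  0.02 -1.  ]
{'t': 0.1, 'qpos': array([-1.22898538e+00,  4.23709256e-01,  1.63058689e+00, -2.66778578e-06,
        1.08863386e+00, -1.90202589e-02]), 'qvel': array([-0.00047591, -0.00208086, -0.00166481, -0.00101383, -0.00030875,
       -0.00086194]), 'joint_torque': array([-1.24418046e-03, -5.45614958e+01, -2.74322623e+01,  6.44773641e-02,
        1.87944114e-02, -1.91591221e-05]), 'ee_pos': array([ 220.53881918, -584.38133662,  302.02430445]), 'orientation': array([-3.08930357e+00, -5.63487628e-01,  3.41092213e-04]), 'ft_force': array([-0.01483275,  0.1578322 ,  0.08400363]), 'moment': array([ 0.00491055, -0.01476229, -0.01974782]), 'width': 87.66911966385236}
```

View pics/scene0.png

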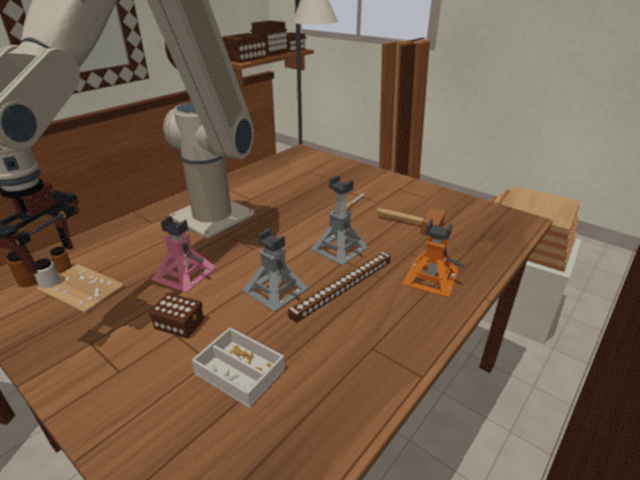

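View pics/top0.png

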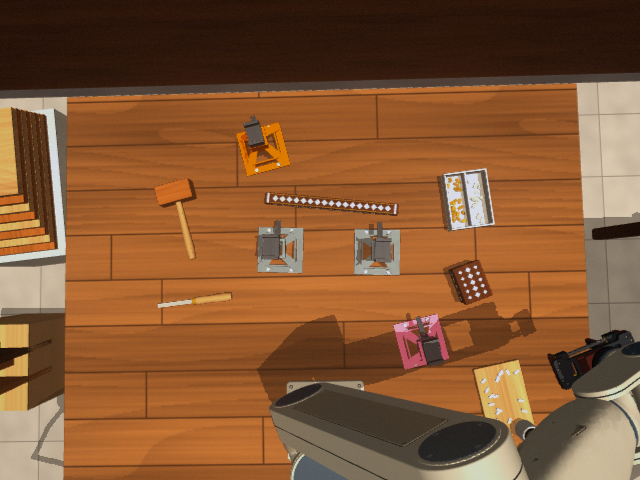

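The top view shows grey stands at (270,249) and (377,249), with the rail above them at (330,204). Levers point up in the image, towards world +x. The nearer stand in the scene view (272,265), which is the right one in the top view, looks lower. I'll measure to check.

```bash
cat > h.py <<'E'
import cv2,numpy as np
from workcell import telemetry, get_image, ctrl
def cloud(im):
    K=im["camera_matrix"];z=im["z_map"].astype(float);R=cv2.Rodrigues(im["rvec"])[0];t=np.asarray(im["tvec"]).ravel()
    v,u=np.mgrid[:480,:640]
    P=np.stack([(u-K[0,2])*z/K[0,0],(v-K[1,2])*z/K[1,1],z],-1)
    W=(P-t)@R; W[z<=0]=np.nan
    return W
E
python3 - <<'E'
from h import *
im={n:np.load(f"{n}0.npz") for n in("scene","top")}
W=cloud(im["top"]);c=im["top"]["color"]
print(W[249,268],W[249,377],W[204,330],W[300,340])
for n,(u0,u1,v0,v1) in {"L":(250,310,220,280),"R":(345,405,220,280)}.items():
    s=W[v0:v1,u0:u1].reshape(-1,3); s=s[~np.isnan(s[:,0])]
    print(n,"zmax",np.sort(s[:,2])[-5:].round(1))
    h=np.histogram(s[:,2],bins=np.arange(-5,260,5));print([(int(b),int(a)) for a,b in zip(*h) if a>0])
    base=s[(s[:,2]>3)&(s[:,2]<30)]
    print(" foot", base[:,:2].min(0),base[:,:2].max(0), cv2.minAreaRect(base[:,:2].astype(np.float32)))
    t=s[s[:,2]>s[:,2].max()-40]; t=t[t[:,2]>140]
    print(" top", cv2.minAreaRect(t[:,:2].astype(np.float32)), t.mean(0))
s=W[185:222,255:405].reshape(-1,3); r=s[(s[:,2]>20)&(s[:,2]<40)]
print("rail",cv2.minAreaRect(r[:,:2].astype(np.float32)),r.mean(0),r[:,2].max())
for n,(x0,x1,y0,y1) in {"L":(250,312,220,280),"R":(345,407,220,280)}.items():
    cv2.imwrite(f"pics/z{n}.png",cv2.resize(c[y0:y1,x0:x1],None,fx=9,fy=9,interpolation=cv2.INTER_CUBIC))
E
```

```text
[474.21069447 127.92156616 223.67870458] [ 470.98085848 -141.26587052  165.66376198] [605.99052406 -24.39963525  26.87890894] [332.31198927 -47.57439542  -4.12815984]
L zmax [242.4 242.5 243.1 243.2 244.9]
[(-5, 892), (0, 1025), (5, 339), (10, 60), (15, 40), (20, 47), (25, 49), (30, 42), (35, 60), (40, 104), (45, 38), (50, 25), (55, 35), (60, 23), (65, 34), (70, 56), (75, 55), (80, 19), (85, 9), (90, 10), (95, 3), (100, 4), (105, 5), (110, 1), (115, 1), (120, 5), (125, 34), (130, 28), (210, 5), (215, 94), (220, 193), (225, 18), (230, 9), (235, 71), (240, 35)]
 foot [394.32211382  37.0989763 ] [567.35607541 209.48759827] ((480.8231506347656, 123.82022094726562), (170.91363525390625, 170.1220245361328), 88.95289611816406)
 top ((480.8722839355469, 122.09866333007812), (41.02756881713867, 58.049869537353516), 88.46401977539062) [481.48860764 120.9311709  225.83737653]
R zmax [183.1 183.9 184.6 185.6 186.4]
[(-5, 937), (0, 979), (5, 308), (10, 80), (15, 51), (20, 47), (25, 51), (30, 67), (35, 68), (40, 122), (45, 60), (50, 35), (55, 27), (60, 35), (65, 22), (70, 47), (75, 50), (80, 16), (85, 13), (90, 2), (120, 3), (125, 38), (130, 25), (150, 2), (155, 74), (160, 178), (165, 29), (170, 4), (175, 62), (180, 37), (185, 2)]
 foot [ 389.33781101 -236.02812872] [561.50052242 -62.99727518] ((475.29345703125, -149.51271057128906), (169.5592498779297, 169.4373779296875), 88.8136978149414)
 top ((469.0751647949219, -155.60911560058594), (40.10923385620117, 58.889923095703125), 87.25962829589844) [ 469.39873406 -155.3904185   166.21819977]
rail ((608.4730834960938, -27.536178588867188), (380.34808349609375, 33.820518493652344), 83.42747497558594) [608.20778671 -28.13604943  27.36891087] 36.02648252461005
```

```bash
cat > m.py <<'E'
from h import *
def meas(ims,zr={"L":(212,252),"R":(150,195)}):
    for n,y0 in (("L",125),("R",-152)):
        for cn,im in ims.items():
            W=cloud(im).reshape(-1,3)
            lo,hi=zr[n]
            t=W[(abs(W[:,0]-475)<70)&(abs(W[:,1]-y0)<60)&(W[:,2]>lo)&(W[:,2]<hi)]
            r=cv2.minAreaRect(t[:,:2].astype(np.float32))
            c=np.array(r[0]); 
            p=t[np.linalg.norm(t[:,:2]-c,axis=1)<13]
            w=t[t[:,2]>np.percentile(t[:,2],98)-6]
            print(n,cn,"rect",np.round(r[0],1),np.round(r[1],1),round(r[2],2),"floor",np.median(p[:,2]).round(1),"wall",np.median(w[:,2]).round(1),len(t))
E
python3 - <<'E'
from m import *
ims={n:dict(np.load(f"{n}0.npz")) for n in("scene","top")}
meas(ims)
for n,im in ims.items():
    W=cloud(im).reshape(-1,3)
    b=W[(abs(W[:,0]-475)<200)&(abs(W[:,1])<260)&(abs(W[:,2])<12)]
    print(n,"bench",np.median(b[:,2]),np.std(b[:,2]))
    s=W[(abs(W[:,0]-600)<60)&(abs(W[:,1]+28)<210)&(W[:,2]>18)&(W[:,2]<40)]
    print(cv2.minAreaRect(s[:,:2].astype(np.float32)),np.median(s[:,2]))
c=ims["scene"]["color"]
cv2.imwrite("pics/zs.png",cv2.resize(c[160:320,230:400],None,fx=3.5,fy=3.5,interpolation=cv2.INTER_CUBIC))
c=ims["top"]["color"]
cv2.imwrite("pics/zt.png",cv2.resize(c[180:290,240:420],None,fx=4.4,fy=4.4,interpolation=cv2.INTER_CUBIC))
E
```

```text
L scene rect [485.2 119.7] [44.5 62.3] 88.18 floor 222.9 wall 239.5 282
L top rect [480.9 122.1] [41. 58.] 88.46 floor 221.6 wall 239.0 422
R scene rect [ 472.4 -157.9] [41.9 63.9] 87.17 floor 163.1 wall 179.7 390
R top rect [ 469.1 -155.6] [40.1 58.9] 87.26 floor 161.2 wall 179.4 388
scene bench 1.3476426751931272 2.387310922653807
((577.9514770507812, -24.397659301757812), (385.6272888183594, 110.99183654785156), 84.52732849121094) 28.691549110290726
top bench -0.2638966865904619 3.235716841662318
((608.6275024414062, -22.432815551757812), (101.38761138916016, 385.5439758300781), 4.720006942749023) 27.271888706661187
```

View pics/zs.png

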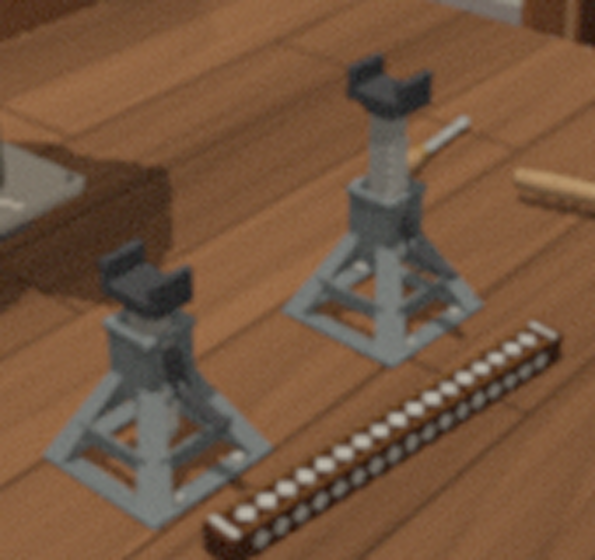

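View pics/zt.png

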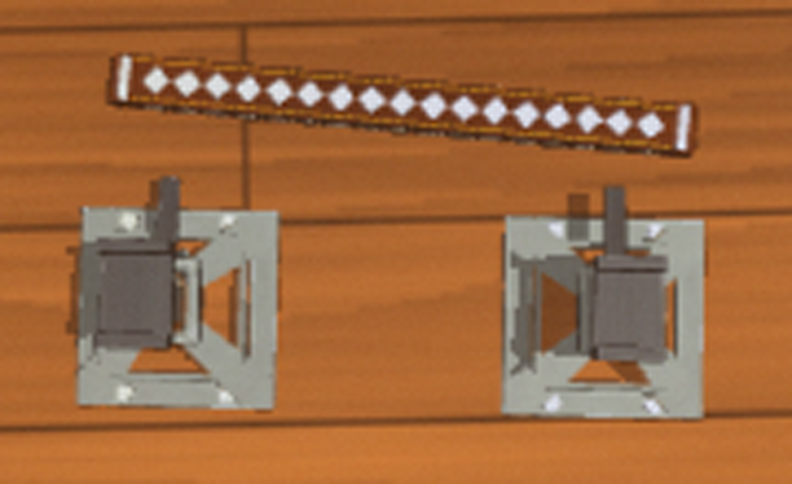

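```bash
cat >> h.py <<'E'
from scipy.spatial.transform import Rotation as Ro
def tool():
    o=telemetry.get_obs(); R=Ro.from_rotvec(o["orientation"]).as_matrix(); return o,R
def plan(target_xyz,ydir=None):
    o,R=tool()
    d=R.T@(np.array(target_xyz)-o["ee_pos"])
    print("t",round(o["t"],2),"pos",o["ee_pos"].round(1),"q",o["qpos"].round(2),"w",round(o["width"],1),"F",o["ft_force"].round(1),"x",R[:,0].round(3),"y",R[:,1].round(3),"z",R[:,2].round(3))
    print("tool shift mm",d.round(1))
    if ydir is not None:
        yd=R.T@np.append(np.array(ydir)/np.linalg.norm(ydir),0)
        a=-np.arctan2(yd[0],yd[1]); a=(a+np.pi/2)%np.pi-np.pi/2
        print("turn",round(a,4))
E
python3 -c "
from h import *
plan((470,-156,300),(0.999,-0.043))"
```

```text
t 0.1 pos [ 220.5 -584.4  302. ] q [-1.23  0.42  1.63 -0.    1.09 -0.02] w 87.7 F [-0.   0.2  0.1] x [0.936 0.353 0.   ] y [ 0.353 -0.936 -0.001] z [-0.     0.001 -1.   ]
tool shift mm [ 384.6 -312.7    2.5]
turn -1.1669
```

{"api": "send_rows", "payload": {"rows": [[0.02,-0.016,-0.01,0,1],[0.032,-0.026,-0.01,0,1],[0.032,-0.026,0,0,1],[0.032,-0.026,0,0,1],[0.032,-0.026,0,0,1]]}}

```text
t: 0.6
ee_pos: [317.2, -418.6, 322.5]
orientation: [-3.09, -0.563, 0.0]
ft_force: [0.6, 0.2, -0.2]
width: 87.6
```

{"api": "send_rows", "payload": {"rows": [[0.032,-0.026,0,0,1],[0.032,-0.026,0,0,1],[0.032,-0.026,0,0,1],[0.032,-0.026,0,0,1],[0.032,-0.026,0,0,1]]}}

```text
t: 1.1
ee_pos: [421.0, -240.5, 322.5]
orientation: [-3.09, -0.563, 0.0]
ft_force: [0.2, -0.3, 0.0]
width: 87.8
```

{"api": "send_rows", "payload": {"rows": [[0.032,-0.026,0,0,1],[0.025,-0.02,0,-0.145,1],[0,0,0,-0.145,1],[0,0,0,-0.145,1],[0,0,0,-0.145,1]]}}

```text
t: 1.6
ee_pos: [457.6, -178.4, 322.4]
orientation: [-2.795, -1.434, 0.001]
ft_force: [-0.1, -0.3, -0.1]
width: 87.9
```

{"api": "send_rows", "payload": {"rows": [[0,0,0,-0.145,1],[0,0,0,-0.145,1],[0,0,0,-0.145,1],[0,0,0,-0.145,1],[0,0,0,0,1]]}}

```text
t: 2.1
ee_pos: [457.4, -178.9, 322.4]
orientation: [-2.274, -2.166, 0.001]
ft_force: [0.2, -0.1, -0.4]
width: 87.6
```

```bash
python3 -c "
from h import *
plan((470,-156,226),(0.999,-0.043))"
```

```text
t 2.1 pos [ 457.4 -178.9  322.4] q [-0.4   0.2   1.9  -0.    1.04 -0.35] w 87.6 F [ 0.2 -0.1 -0.4] x [0.049 0.999 0.   ] y [ 0.999 -0.049 -0.001] z [-0.001  0.    -1.   ]
tool shift mm [23.4 11.5 96.4]
turn -0.0057
```

{"api": "send_rows", "payload": {"rows": [[0.0117,0.0057,0,-0.005,1],[0.0117,0.0057,0,0,1],[0,0,0.02,0,1],[0,0,0.02,0,1],[0,0,0,0,1]]}}

```text
t: 2.6
ee_pos: [469.4, -154.7, 280.6]
orientation: [-2.269, -2.167, 0.003]
ft_force: [-0.1, -0.4, 0.2]
width: 88.0
```

Run:
```python
from m import *
plan((470.5,-156.5,227),(0.999,-0.043))
ims={n:get_image(n) for n in("scene","top")}
meas(ims)
c=ims["scene"]["color"];cv2.imwrite("pics/s1.png",cv2.resize(c[100:330,180:420],None,fx=2.5,fy=2.5,interpolation=cv2.INTER_CUBIC))
```

```text
t 2.6 pos [ 469.4 -154.7  280.6] q [-0.34  0.26  1.93  0.    0.95 -0.3 ] w 88.0 F [-0.1 -0.4  0.2] x [0.046 0.999 0.001] y [ 0.999 -0.046 -0.004] z [-0.004  0.002 -1.   ]
tool shift mm [-1.9  1.4 53.6]
turn -0.0027
L scene rect [485.3 118.8] [61.3 44.5] 0.09 floor 223.3 wall 240.1 279
L top rect [480.8 121.4] [39.8 58.2] 87.73 floor 221.0 wall 239.7 421
R scene rect [ 472.3 -157.5] [43.6 63.6] 88.42 floor 163.0 wall 179.7 390Traceback (most recent call last):
  File "<stdin>", line 4, in <module>
  File "m.py", line 11, in meas
    w=t[t[:,2]>np.percentile(t[:,2],98)-6]
               ~~~~~~~~~~~~~^^^^^^^^^^^
    return _quantile_unchecked(
        a, q, axis, out, overwrite_input, method, keepdims, weights)
    return _ureduce(a,
                    func=_quantile_ureduce_func,
    ...<5 lines>...
                    overwrite_input=overwrite_input,
                    method=method)
    r = func(a, **kwargs)
    result = _quantile(arr,
                       quantiles=q,
    ...<2 lines>...
                       out=out,
                       weights=wgt)
    slices_having_nans = np.isnan(arr[-1, ...])
                                  ~~~^^^^^^^^^
IndexError: index -1 is out of bounds for axis 0 with size 0
```

{"api": "send_rows", "payload": {"rows": [[-0.0015,0.001,0.014,-0.002,1],[0,0,0.014,0,1],[0,0,0.014,0,1],[0,0,0.011,0,1],[0,0,0,0,1]]}}

```text
t: 3.2
ee_pos: [470.9, -157.4, 229.2]
orientation: [-2.268, -2.172, 0.001]
ft_force: [-0.5, 0.2, -0.0]
width: 87.9
```

Run:
```python
from m import *
plan((470.5,-156.5,227),(0.999,-0.043))
c=get_image("scene")["color"];cv2.imwrite("pics/s1.png",cv2.resize(c[100:330,180:420],None,fx=2.5,fy=2.5,interpolation=cv2.INTER_CUBIC))
```

```text
t 3.2 pos [ 470.9 -157.4  229.2] q [-0.35  0.34  1.96  0.    0.83 -0.3 ] w 87.9 F [-0.5  0.2 -0. ] x [0.043 0.999 0.   ] y [ 0.999 -0.043 -0.001] z [-0.001  0.    -1.   ]
tool shift mm [ 0.9 -0.5  2.2]
turn -0.0003
```

View pics/s1.png

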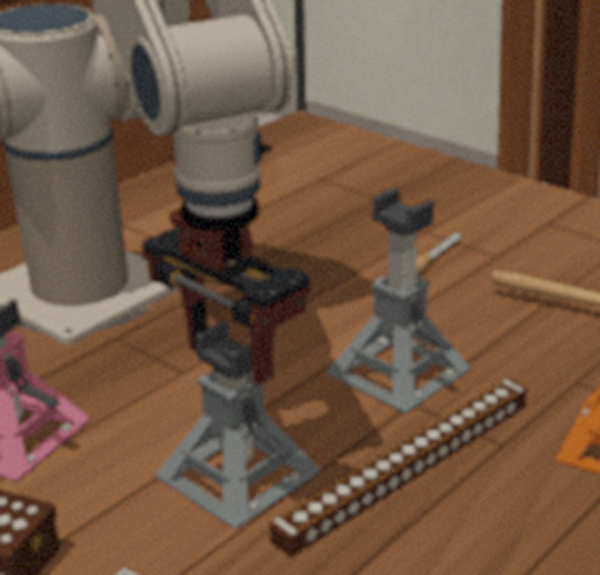

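{"api": "send_rows", "payload": {"rows": [[0,0,0.002,0,0.5],[0,0,0,0,0.3],[0,0,0,0,0],[0,0,0,0,-0.5],[0,0,0,0,-1]]}}

```text
t: 3.75
ee_pos: [470.0, -157.6, 227.8]
orientation: [-2.267, -2.172, 0.003]
ft_force: [-4.8, -1.7, 4.0]
width: 59.9
```

{"api": "send_rows", "payload": {"rows": [[0,0,0,0,-1],[0,0,0,0,-1],[0,0,0,0,-1]]}}

```text
t: 4.05
ee_pos: [470.0, -157.6, 227.8]
orientation: [-2.267, -2.172, 0.003]
ft_force: [-5.7, -0.9, 5.1]
width: 59.7
```

{"api": "send_rows", "payload": {"rows": [[0,-0.0008,-0.001,0,-1],[0,0,-0.002,0,-1],[0,0,-0.002,0,-1],[0,0,-0.002,0,-1],[0,0,0,0,-1]]}}

```text
t: 4.55
ee_pos: [469.9, -157.6, 234.4]
orientation: [-2.268, -2.173, 0.001]
ft_force: [1.1, -2.9, -10.5]
width: 59.9
```

Run:
```python
from m import *
plan((470.5,-156.5,227),(0.999,-0.043))
meas({"scene":get_image("scene")},{"L":(212,252),"R":(155,192)})
```

```text
t 4.55 pos [ 469.9 -157.6  234.4] q [-0.35  0.33  1.96 -0.    0.85 -0.3 ] w 59.9 F [  1.1  -2.9 -10.5] x [0.043 0.999 0.   ] y [ 0.999 -0.043 -0.001] z [-0.001  0.    -1.   ]
tool shift mm [1.1 0.6 7.4]
turn 0.0002
L scene rect [485.  119.4] [44.  61.2] 88.5 floor 223.0 wall 240.0 284
R scene rect [ 473.  -157.2] [42.1 80.6] 88.15 floor 169.3 wall 187.1 413
```

{"api": "send_rows", "payload": {"rows": [[0,0,-0.003,0,-1],[0,0,-0.003,0,-1],[0,0,-0.003,0,-1],[0,0,-0.003,0,-1],[0,0,-0.003,0,-1]]}}

```text
t: 5.1
ee_pos: [469.9, -157.6, 250.1]
orientation: [-2.268, -2.173, 0.001]
ft_force: [-4.3, -3.6, -4.9]
width: 59.5
```

{"api": "send_rows", "payload": {"rows": [[0,0,-0.003,0,-1],[0,0,-0.003,0,-1],[0,0,-0.003,0,-1],[0,0,-0.003,0,-1],[0,0,-0.003,0,-1]]}}

```text
t: 5.6
ee_pos: [469.9, -157.6, 264.7]
orientation: [-2.268, -2.173, 0.001]
ft_force: [-1.0, -4.6, -13.7]
width: 60.1
```

{"api": "send_rows", "payload": {"rows": [[0,0,-0.003,0,-1],[0,0,-0.003,0,-1],[0,0,-0.003,0,-1],[0,0,-0.003,0,-1],[0,0,0,0,-1]]}}

```text
t: 6.1
ee_pos: [469.9, -157.6, 277.2]
orientation: [-2.268, -2.173, 0.001]
ft_force: [-4.2, -3.2, -4.8]
width: 59.7
```

Run:
```python
from m import *
plan((470.5,-156.5,290))
meas({"scene":get_image("scene")},{"L":(212,252),"R":(196,240)})
```

```text
t 6.1 pos [ 469.9 -157.6  277.2] q [-0.35  0.27  1.93 -0.    0.94 -0.3 ] w 59.7 F [-4.2 -3.2 -4.8] x [ 0.043  0.999 -0.   ] y [ 0.999 -0.043 -0.001] z [-0.001 -0.    -1.   ]
tool shift mm [  1.1   0.5 -12.8]
L scene rect [484.4 118.3] [44.7 64.2] 88.49 floor 222.9 wall 239.9 279
R scene rect [ 473.  -158.3] [40.8 81.7] 85.33 floor 211.6 wall 236.1 451
```

{"api": "send_rows", "payload": {"rows": [[0,0,-0.003,0,-1],[0,0,-0.003,0,-1],[0,0,-0.003,0,-1],[0,0,-0.002,0,-1],[0,0,-0.0015,0,-1]]}}

```text
t: 6.65
ee_pos: [469.9, -157.6, 289.5]
orientation: [-2.268, -2.173, 0.001]
ft_force: [-4.5, -3.4, -4.9]
width: 59.7
```

Run:
```python
from m import *
plan((470.5,-156.5,290))
meas({"scene":get_image("scene")},{"L":(212,252),"R":(206,252)})
```

```text
t 6.65 pos [ 469.9 -157.6  289.5] q [-0.35  0.25  1.92 -0.    0.97 -0.3 ] w 59.7 F [-4.5 -3.4 -4.9] x [ 0.043  0.999 -0.   ] y [ 0.999 -0.043 -0.001] z [-0.001  0.    -1.   ]
tool shift mm [ 1.1  0.5 -0.5]
L scene rect [484.3 119.5] [43.4 62.2] 88.82 floor 222.8 wall 239.5 278
R scene rect [ 473.7 -158.3] [43.3 83.4] 84.26 floor 224.5 wall 247.7 460
```

{"api": "send_rows", "payload": {"rows": [[0,0,-0.0006,0,-1],[0,0,0.001,0,-1],[0,0,0.001,0,-1],[0,0,0.0005,0,-1],[0,0,0,0,-1]]}}

```text
t: 7.2
ee_pos: [469.9, -157.6, 288.1]
orientation: [-2.268, -2.173, 0.001]
ft_force: [-5.4, -3.0, -2.3]
width: 60.1
```

{"api": "send_rows", "payload": {"rows": [[0,0,0.0005,0,-1],[0,0,0.0005,0,-1]]}}

```text
t: 7.4
ee_pos: [469.9, -157.6, 287.8]
orientation: [-2.268, -2.173, 0.001]
ft_force: [-9.4, -2.7, 8.7]
width: 59.9
```

{"api": "send_rows", "payload": {"rows": [[0,0,0.0005,0,-1],[0,0,0,0,-1]]}}

```text
t: 7.6
ee_pos: [469.9, -157.6, 287.7]
orientation: [-2.268, -2.173, 0.001]
ft_force: [-9.2, -2.2, 9.1]
width: 60.0
```

{"api": "send_rows", "payload": {"rows": [[0,0,0.0005,0,-1],[0,0,0,0,-1]]}}

```text
t: 7.8
ee_pos: [469.9, -157.6, 287.6]
orientation: [-2.268, -2.173, 0.001]
ft_force: [-11.0, -2.1, 13.1]
width: 59.6
```

{"api": "send_rows", "payload": {"rows": [[0,0,0.0005,0,-1],[0,0,0,0,-1]]}}

```text
t: 8.0
ee_pos: [469.9, -157.6, 287.5]
orientation: [2.269, 2.173, -0.001]
ft_force: [-12.5, -0.6, 17.5]
width: 59.9
```

{"api": "send_rows", "payload": {"rows": [[0,0,0.0005,0,-1],[0,0,0,0,-1]]}}

```text
t: 8.2
ee_pos: [469.9, -157.6, 287.4]
orientation: [2.268, 2.173, -0.001]
ft_force: [-14.0, -0.2, 21.3]
width: 59.8
```

{"api": "send_rows", "payload": {"rows": [[0,0,0.0005,0,-1],[0,0,0,0,-1],[0,0,0,0,-1],[0,0,0,0,-1]]}}

```text
t: 8.6
ee_pos: [469.9, -157.6, 287.3]
orientation: [2.268, 2.173, -0.001]
ft_force: [-14.3, -0.2, 25.1]
width: 59.4
```

{"api": "send_rows", "payload": {"rows": [[0,0,0.0005,0,-1],[0,0,0,0,-1],[0,0,0,0,-1]]}}

```text
t: 8.9
ee_pos: [469.9, -157.6, 287.2]
orientation: [2.268, 2.173, -0.0]
ft_force: [-16.3, 0.6, 29.8]
width: 60.1
```

{"api": "send_rows", "payload": {"rows": [[0,0,-0.001,0,-1],[0,0,-0.001,0,-1],[0,0,-0.0008,0,-1],[0,0,0,0,-1]]}}

```text
t: 9.3
ee_pos: [469.9, -157.6, 287.8]
orientation: [2.269, 2.173, -0.001]
ft_force: [-9.0, -2.5, 6.0]
width: 59.8
```

{"api": "send_rows", "payload": {"rows": [[0,0,0,0,-0.2],[0,0,0,0,0.4],[0,0,0,0,0.8],[0,0,0,0,1],[0,0,0,0,1]]}}

```text
t: 9.8
ee_pos: [471.2, -157.6, 287.0]
orientation: [2.267, 2.172, 0.003]
ft_force: [0.1, 0.5, 0.3]
width: 82.3
```

{"api": "send_rows", "payload": {"rows": [[0,0,-0.01,0,1],[0,0,-0.02,0,1],[0,0,-0.025,0,1],[0,0,-0.02,0,1],[0,0,0,0,1]]}}

```text
t: 10.3
ee_pos: [471.8, -158.0, 364.5]
orientation: [2.265, 2.169, 0.005]
ft_force: [0.4, 0.3, 0.2]
width: 87.7
```

Run:
```python
from m import *
plan((608.6,-27,370),(0.993,-0.115))
ims={n:get_image(n) for n in("scene","top")}
meas({"scene":ims["scene"]},{"L":(212,252),"R":(212,252)})
c=ims["scene"]["color"];cv2.imwrite("pics/s2.png",cv2.resize(c[100:330,180:420],None,fx=2.5,fy=2.5,interpolation=cv2.INTER_CUBIC))
cv2.imwrite("pics/t2.png",ims["top"]["color"])
```

```text
t 10.3 pos [ 471.8 -158.   364.5] q [-0.35  0.16  1.85  0.    1.13 -0.3 ] w 87.7 F [0.4 0.3 0.2] x [ 0.043  0.999 -0.002] y [ 0.999 -0.043  0.006] z [ 0.006 -0.002 -1.   ]
tool shift mm [136.8 131.1  -4.9]
turn 0.0723
L scene rect [484.9 118.5] [44.2 62.1] 88.11 floor 222.8 wall 240.0 281
R scene rect [ 472.2 -157.1] [42.5 63.2] 86.98 floor 222.7 wall 239.8 398
```

View pics/s2.png

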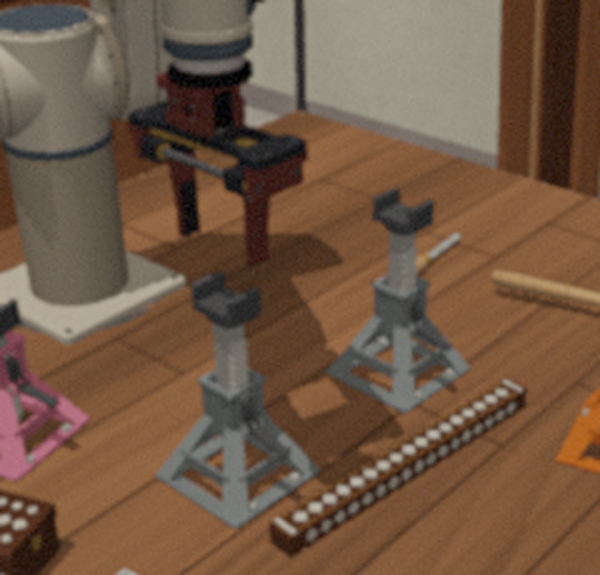

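View pics/t2.png

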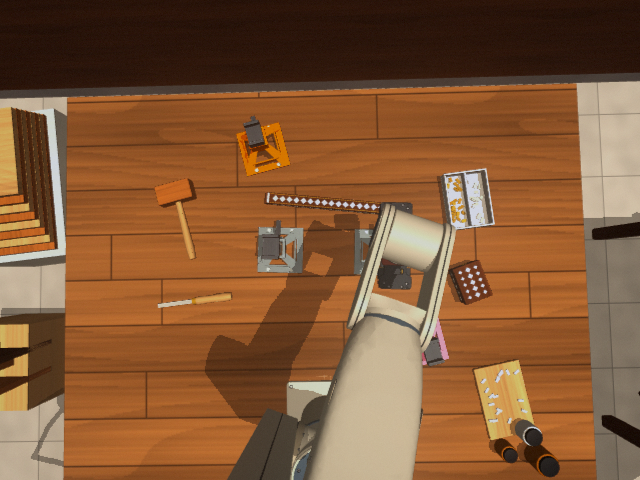

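Both saddles now measure the same height (222.8 and 222.7), and the rail is still on the bench at crop (400,465). Next I'll refine the rail's pose.

Run:
```python
from h import *
for n in("scene","top"):
    W=cloud(np.load(f"{n}0.npz")).reshape(-1,3)
    d=np.array([.114,.993]);nn=np.array([.993,-.114]);q=W[:,:2]-np.array([608.5,-27.5])
    s=W[(abs(q@nn)<28)&(abs(q@d)<215)&(W[:,2]>21)&(W[:,2]<36)]
    r=cv2.minAreaRect(s[:,:2].astype(np.float32)); print(n,r,np.median(s[:,2]),s.mean(0))
    m=s[:,:2].mean(0);v=np.linalg.svd(s[:,:2]-m)[2][0] if len(s)<4000 else 0;print(v)
```

```text
scene ((613.1326293945312, -28.469802856445312), (383.5765686035156, 35.544883728027344), 83.57259368896484) 28.919075290951827 [612.74805998 -50.1871475   28.44364934]
[-0.11390577 -0.99349156]
top ((608.246826171875, -27.521133422851562), (380.34857177734375, 33.34368133544922), 83.58224487304688) 27.36131509498498 [608.28425902 -28.46654518  27.4567409 ]
[0.11190083 0.99371938]
```

{"api": "send_rows", "payload": {"rows": [[0.02,0.02,0,0,1],[0.029,0.028,0,0,1],[0.029,0.028,0,0,1],[0.029,0.028,0,0,1],[0.029,0.027,0,0.069,1]]}}

```text
t: 10.9
ee_pos: [607.6, -26.0, 359.4]
orientation: [-2.342, -2.091, 0.003]
ft_force: [0.3, -1.6, -0.0]
width: 87.6
```

{"api": "send_rows", "payload": {"rows": [[0,0,0.03,0,1],[0,0,0.04,0,1],[0,0,0.04,0,1],[0,0,0.03,0,1],[0,0,0,0,1]]}}

```text
t: 11.4
ee_pos: [603.7, -27.0, 215.5]
orientation: [-2.336, -2.089, 0.012]
ft_force: [-0.3, 0.1, 0.4]
width: 87.7
```

Run:
```python
from m import *
plan((609,-28,84),(0.9937,-0.112))
```

```text
t 11.4 pos [603.7 -27.  215.5] q [-0.06  0.51  1.73  0.    0.92  0.05] w 87.7 F [-0.3  0.1  0.4] x [ 0.112  0.994 -0.   ] y [ 0.994 -0.112 -0.011] z [-0.011  0.001 -1.   ]
tool shift mm [ -0.3   6.8 131.4]
turn 0.0004
```

{"api": "send_rows", "payload": {"rows": [[0,0.003,0.03,0,1],[0,0.003,0.03,0,1],[0,0,0.025,0,1],[0,0,0,0,1],[0,0,0,0,1]]}}

```text
t: 11.9
ee_pos: [613.4, -28.1, 136.9]
orientation: [2.342, 2.094, 0.0]
ft_force: [0.6, 0.2, 1.2]
width: 87.8
```

Run:
```python
from m import *
plan((609,-28,84),(0.9937,-0.112))
c=get_image("scene")["color"];cv2.imwrite("pics/s3.png",cv2.resize(c[160:330,250:450],None,fx=3,fy=3,interpolation=cv2.INTER_CUBIC))
```

```text
t 11.9 pos [613.4 -28.1 136.9] q [-0.07  0.63  1.74  0.    0.77  0.05] w 87.8 F [0.6 0.2 1.2] x [0.112 0.994 0.   ] y [ 0.994 -0.112  0.   ] z [ 0.  0. -1.]
tool shift mm [-0.4 -4.4 52.9]
turn 0.0002
```

View pics/s3.png

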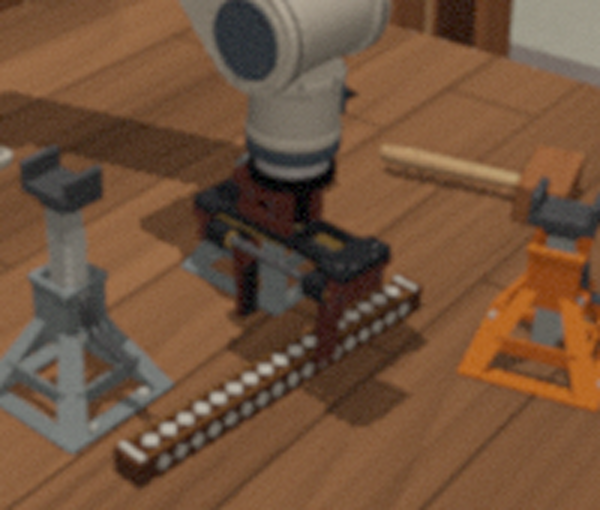

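{"api": "send_rows", "payload": {"rows": [[0,-0.004,0.015,0,1],[0,0,0.015,0,1],[0,0,0.013,0,1],[0,0,0.008,0,1],[0,0,0,0,1]]}}

```text
t: 12.45
ee_pos: [608.5, -27.6, 83.9]
orientation: [-2.341, -2.093, 0.002]
ft_force: [-0.0, -1.0, -0.6]
width: 88.0
```

Run:
```python
from m import *
plan((609,-28,84.5),(0.9937,-0.112))
```

```text
t 12.45 pos [608.5 -27.6  83.9] q [-0.06  0.71  1.76  0.    0.68  0.05] w 88.0 F [-0.  -1.  -0.6] x [ 0.112  0.994 -0.   ] y [ 0.994 -0.112 -0.002] z [-0.002  0.    -1.   ]
tool shift mm [-0.4  0.6 -0.6]
turn 0.0002
```

{"api": "send_rows", "payload": {"rows": [[0,0,0,0,0.5],[0,0,0,0,0],[0,0,0,0,-0.2],[0,0,0,0,-0.4],[0,0,0,0,-1]]}}

```text
t: 12.95
ee_pos: [609.1, -27.6, 85.4]
orientation: [2.342, 2.093, 0.001]
ft_force: [0.3, 0.2, 0.2]
width: 51.0
```

{"api": "send_rows", "payload": {"rows": [[0,0,0,0,-1],[0,0,0,0,-1],[0,0,0,0,-1]]}}

```text
t: 13.25
ee_pos: [609.2, -27.6, 85.1]
orientation: [2.342, 2.093, 0.001]
ft_force: [0.0, -0.3, -0.5]
width: 31.5
```

{"api": "send_rows", "payload": {"rows": [[0,0,-0.008,0,-1],[0,0,-0.02,0,-1],[0,0,-0.03,0,-1],[0,0,-0.03,0,-1],[0,0,-0.03,0,-1]]}}

```text
t: 13.75
ee_pos: [608.4, -27.6, 204.2]
orientation: [-2.342, -2.093, 0.001]
ft_force: [0.2, -1.1, -3.1]
width: 31.8
```

{"api": "send_rows", "payload": {"rows": [[0,0,-0.03,0,-1],[0,0,-0.03,0,-1],[0,0,-0.03,0,-1],[0,0,-0.03,0,-1],[0,0,-0.03,0,-1]]}}

```text
t: 14.25
ee_pos: [608.2, -27.5, 354.4]
orientation: [-2.342, -2.093, 0.001]
ft_force: [0.2, 0.8, -2.8]
width: 31.8
```

{"api": "send_rows", "payload": {"rows": [[0,0,-0.01,0,-1],[0,0,0,0,-1],[0,0,0,0,-1]]}}

```text
t: 14.55
ee_pos: [608.2, -27.6, 361.6]
orientation: [-2.341, -2.093, 0.002]
ft_force: [0.5, 0.0, -2.8]
width: 31.6
```

Run:
```python
from h import *
plan((476,-17.5,350),(0.999,-0.0425))
ims={n:get_image(n) for n in("scene","top")}
h=tool()[0]["ee_pos"][2]-85
for n in ims:
    W=cloud(ims[n]).reshape(-1,3)
    s=W[(abs(W[:,0]-609)<80)&(abs(W[:,1]+28)<230)&(abs(W[:,2]-h-24)<12)]
    c=s[abs(s[:,1]+28)>70]
    if len(c)<50: continue
    r=cv2.minAreaRect(c[:,:2].astype(np.float32)); print(n,r,len(c))
    for e in(-1,1):
        k=c[(c[:,1]+28)*e>130]; print(e,k.mean(0),np.percentile(k[:,2],[50,80]))
cv2.imwrite("pics/t4.png",ims["top"]["color"]);cv2.imwrite("pics/s4.png",ims["scene"]["color"])
```

```text
t 14.55 pos [608.2 -27.6 361.6] q [-0.06  0.34  1.61  0.    1.19  0.05] w 31.6 F [ 0.5  0.  -2.8] x [ 0.112  0.994 -0.   ] y [ 0.994 -0.112 -0.002] z [-0.002  0.    -1.   ]
tool shift mm [  -4.8 -132.5   11.9]
turn -0.0695
scene ((610.4198608398438, -29.219024658203125), (382.82684326171875, 35.708702087402344), 83.60396575927734) 989
-1 [ 597.28905283 -193.37640387  300.90712744] [304.02897159 305.84584821]
1 [635.94543454 131.47478574 301.4958211 ] [304.36215833 305.89190639]
top ((606.2776489257812, -27.143646240234375), (379.7299499511719, 33.735923767089844), 83.68400573730469) 1317
-1 [ 587.75882415 -186.43534394  302.88659806] [303.22507911 305.09285836]
1 [622.83342168 131.59748493 302.70646959] [303.01485231 305.01812267]
```

View pics/t4.png

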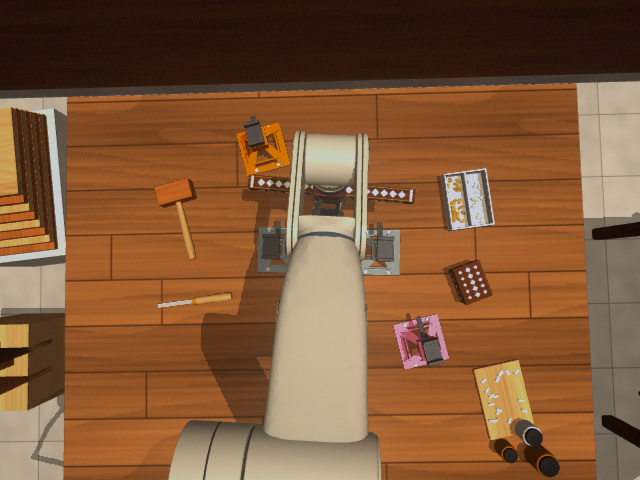

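View pics/s4.png

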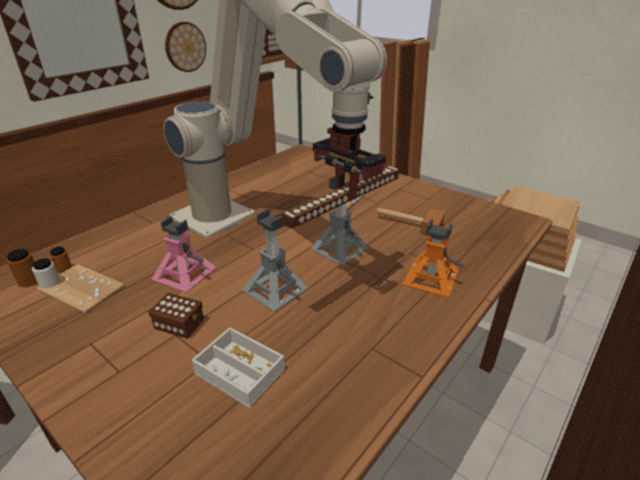

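{"api": "send_rows", "payload": {"rows": [[-0.001,-0.02,0,0,-1],[-0.001,-0.028,0,0,-1],[-0.001,-0.028,0,0,-1],[-0.001,-0.028,0,0,-1],[-0.001,-0.02,0,0,-1]]}}

```text
t: 15.15
ee_pos: [482.9, -18.5, 361.4]
orientation: [-2.34, -2.092, 0.004]
ft_force: [0.2, 1.1, -2.0]
width: 31.5
```

{"api": "send_rows", "payload": {"rows": [[0,-0.0075,0,-0.034,-1],[0,0,0,-0.034,-1],[0,0,0.01,0,-1],[0,0,0,0,-1],[0,0,0,0,-1]]}}

```text
t: 15.65
ee_pos: [477.5, -17.9, 352.0]
orientation: [-2.269, -2.17, 0.002]
ft_force: [0.7, -0.9, -2.7]
width: 31.7
```

Run:
```python
from m import *
plan((476.8,-18,320),(0.999,-0.0443))
im=get_image("scene")
cv2.imwrite("pics/s5.png",cv2.resize(im["color"][130:290,200:420],None,fx=3.6,fy=3.6,interpolation=cv2.INTER_CUBIC))
```

```text
t 15.65 pos [477.5 -17.9 352. ] q [-0.06  0.14  1.9  -0.    1.1  -0.02] w 31.7 F [ 0.7 -0.9 -2.7] x [0.045 0.999 0.   ] y [ 0.999 -0.045 -0.002] z [-0.002  0.    -1.   ]
tool shift mm [-0.2 -0.6 32. ]
turn -0.0003
```

View pics/s5.png

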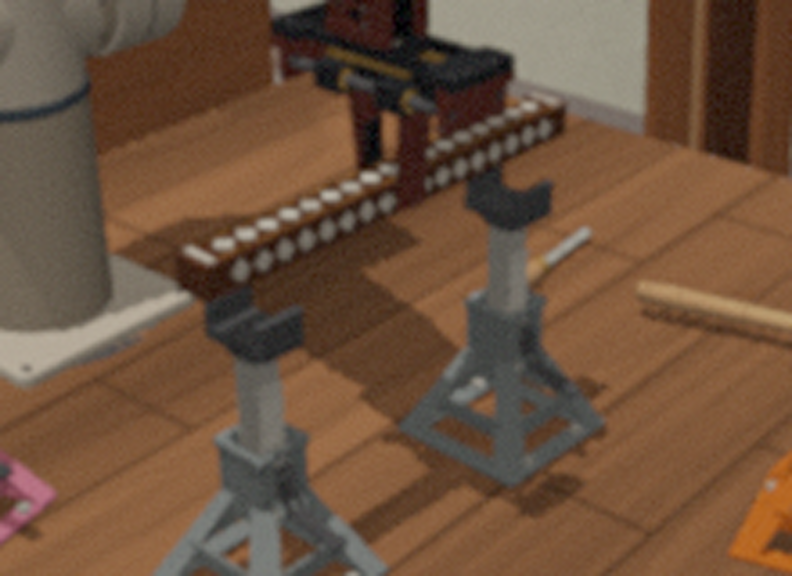

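```bash
cat > al.py <<'E'
from m import *
def al():
    o,R=tool(); b=o["ee_pos"][2]-85.1
    for n in("scene","top"):
        W=cloud(get_image(n)).reshape(-1,3)
        s=W[(abs(W[:,0]-478)<60)&(abs(W[:,1]+18)<225)&(abs(W[:,2]-b-24)<11)]
        c=s[abs(s[:,1]+18)>60]
        if len(c)<60: print(n,"few");continue
        r=cv2.minAreaRect(c[:,:2].astype(np.float32)); a=np.deg2rad(r[2]); d=np.array([np.cos(a),np.sin(a)])
        if r[1][0]<r[1][1]: d=np.array([-d[1],d[0]])
        if d[1]<0:d=-d
        nn=np.array([d[1],-d[0]]); print(n,r,"dir",d.round(4))
        ref={"scene":[(472.3,-157.4),(484.9,119.2)],"top":[(469.1,-155.6),(480.9,121.9)]}[n]
        for p in ref: print("  saddle offset normal(+x)",round(float((np.array(p)-r[0])@nn),1),"along",round(float((np.array(p)-r[0])@d),1))
E
python3 -c "
from al import *
al()"
```

```text
scene ((480.7300720214844, -19.622970581054688), (383.3605651855469, 36.34927749633789), 87.65367126464844) dir [0.0409 0.9992]
  saddle offset normal(+x) -2.8 along -138.0
  saddle offset normal(+x) -1.5 along 138.9
top ((476.69439697265625, -17.420883178710938), (378.09722900390625, 33.291202545166016), 87.55501556396484) dir [0.0427 0.9991]
  saddle offset normal(+x) -1.7 along -138.4
  saddle offset normal(+x) -1.7 along 139.4
```

{"api": "send_rows", "payload": {"rows": [[0,-0.0018,0.008,0,-1],[0,0,0.008,0,-1],[0,0,0.006,0,-1],[0,0,0,0,-1]]}}

```text
t: 16.2
ee_pos: [475.3, -17.8, 329.8]
orientation: [-2.269, -2.171, 0.002]
ft_force: [0.1, -0.9, -2.9]
width: 31.7
```

```bash
python3 -c "
from al import *
plan((476,-18,307))
al()"
```

```text
t 16.2 pos [475.3 -17.8 329.8] q [-0.06  0.17  1.92  0.    1.05 -0.02] w 31.7 F [ 0.1 -0.9 -2.9] x [0.044 0.999 0.   ] y [ 0.999 -0.044 -0.002] z [-0.002  0.    -1.   ]
tool shift mm [-0.2  0.7 22.8]
scene ((478.55120849609375, -20.789520263671875), (379.1097106933594, 37.03730010986328), 87.48444366455078) dir [0.0439 0.999 ]
  saddle offset normal(+x) -0.2 along -136.8
  saddle offset normal(+x) 0.2 along 140.1
top ((474.4217529296875, -18.10687255859375), (379.9673767089844, 33.36247634887695), 87.60797882080078) dir [0.0417 0.9991]
  saddle offset normal(+x) 0.4 along -137.6
  saddle offset normal(+x) 0.6 along 140.2
```

Centred. Lowering gently.

{"api": "send_rows", "payload": {"rows": [[0,0,0.004,0,-1],[0,0,0.004,0,-1],[0,0,0.004,0,-1],[0,0,0.004,0,-1],[0,0,0.002,0,-1]]}}

```text
t: 16.8
ee_pos: [475.8, -17.8, 312.6]
orientation: [-2.269, -2.172, 0.001]
ft_force: [0.6, -0.8, -3.2]
width: 31.9
```

{"api": "send_rows", "payload": {"rows": [[0,0,0.001,0,-1],[0,0,0.001,0,-1],[0,0,0,0,-1]]}}

```text
t: 17.1
ee_pos: [476.0, -17.8, 311.1]
orientation: [2.27, 2.172, 0.0]
ft_force: [0.3, -0.1, -2.1]
width: 31.6
```

{"api": "send_rows", "payload": {"rows": [[0,0,0.001,0,-1],[0,0,0.001,0,-1],[0,0,0,0,-1]]}}

```text
t: 17.4
ee_pos: [475.9, -17.8, 309.0]
orientation: [-2.27, -2.172, 0.0]
ft_force: [-0.2, -0.2, -3.0]
width: 31.7
```

{"api": "send_rows", "payload": {"rows": [[0,0,0.0005,0,-1],[0,0,0.0005,0,-1],[0,0,0,0,-1]]}}

```text
t: 17.7
ee_pos: [475.9, -17.8, 308.0]
orientation: [-2.27, -2.172, 0.0]
ft_force: [-0.2, 0.8, -2.4]
width: 31.7
```

{"api": "send_rows", "payload": {"rows": [[0,0,0.0005,0,-1],[0,0,0,0,-1]]}}

```text
t: 17.9
ee_pos: [476.0, -17.8, 307.5]
orientation: [-2.27, -2.172, 0.0]
ft_force: [-0.1, 0.1, -2.4]
width: 31.7
```

{"api": "send_rows", "payload": {"rows": [[0,0,0.0005,0,-1],[0,0,0,0,-1]]}}

```text
t: 18.1
ee_pos: [475.9, -17.8, 307.0]
orientation: [-2.27, -2.172, 0.0]
ft_force: [1.1, -0.3, -2.9]
width: 31.5
```

{"api": "send_rows", "payload": {"rows": [[0,0,0.0005,0,-1],[0,0,0,0,-1]]}}

```text
t: 18.3
ee_pos: [476.0, -17.8, 306.8]
orientation: [2.27, 2.172, 0.0]
ft_force: [-0.0, -0.0, 1.5]
width: 32.0
```

Contact: the force changed from -2.9 to +1.5 N. Releasing slowly.

{"api": "send_rows", "payload": {"rows": [[0,0,0,0,-0.2],[0,0,0,0,-0.1],[0,0,0,0,0.0],[0,0,0,0,0.2],[0,0,0,0,0.3]]}}

```text
t: 18.8
ee_pos: [476.0, -17.8, 306.6]
orientation: [2.27, 2.172, 0.0]
ft_force: [-0.1, 0.0, -1.4]
width: 55.7
```

{"api": "send_rows", "payload": {"rows": [[0,0,0,0,0.5],[0,0,0,0,0.5],[0,0,-0.005,0,0.5],[0,0,-0.01,0,0.5],[0,0,-0.02,0,0.5]]}}

```text
t: 19.3
ee_pos: [475.4, -17.8, 341.6]
orientation: [-2.269, -2.171, 0.002]
ft_force: [-0.2, -0.2, -1.0]
width: 65.8
```

{"api": "send_rows", "payload": {"rows": [[0,0,-0.03,0,0.5],[0,0,-0.03,0,0.5],[0,0,-0.03,0,0.5],[0,0,0,0,0.5],[0,0,0,0,0.5]]}}

```text
t: 19.8
ee_pos: [476.0, -17.8, 432.5]
orientation: [2.269, 2.171, 0.002]
ft_force: [-0.1, -0.3, -0.4]
width: 65.7
```

Run:
```python
from h import *
plan((476,-18,307))
for n in("scene","top"):
    im=get_image(n);W=cloud(im).reshape(-1,3)
    s=W[(abs(W[:,0]-478)<60)&(abs(W[:,1]+18)<225)&(abs(W[:,2]-246)<9)]
    r=cv2.minAreaRect(s[:,:2].astype(np.float32)); print(n,r)
    for y in(-190,-100,-50,0,50,100,150):
        k=s[abs(s[:,1]-y)<20]; 
        if len(k)>8: print(y,np.percentile(k[:,2],[50,75]).round(1),len(k))
    w=W[(abs(W[:,0]-475)<50)&(abs(W[:,1]+155)<24)&(W[:,2]>200)]; print("low wall/max",np.percentile(w[:,2],[10,50,98]).round(1))
    cv2.imwrite(f"pics/{n}6.png",im["color"] if n=="top" else cv2.resize(im["color"][130:290,200:420],None,fx=3.6,fy=3.6,interpolation=cv2.INTER_CUBIC))
```

```text
t 19.8 pos [476.  -17.8 432.5] q [-0.06  0.06  1.8   0.    1.28 -0.02] w 65.7 F [-0.1 -0.3 -0.4] x [ 0.044  0.999 -0.   ] y [ 0.999 -0.044  0.002] z [ 0.002 -0.    -1.   ]
tool shift mm [ -0.2  -0.2 125.5]
scene ((484.93212890625, -20.418563842773438), (380.3265075683594, 59.69031524658203), 89.26058197021484)
-190 [248.9 250.8] 204
-100 [249.8 251.1] 145
-50 [250.1 251.2] 127
0 [249.9 251.2] 124
50 [250.  250.9] 109
100 [249.6 250.8] 114
150 [249.7 250.7] 100
low wall/max [216.2 240.  252.3]
top ((474.493896484375, -18.28729248046875), (377.9851379394531, 59.653263092041016), 87.71542358398438)
-190 [249.2 250.8] 223
-100 [249.3 250.7] 61
100 [248.6 250.1] 215
150 [248.9 250.4] 263
low wall/max [222.1 246.9 253.2]
```

View pics/scene6.png

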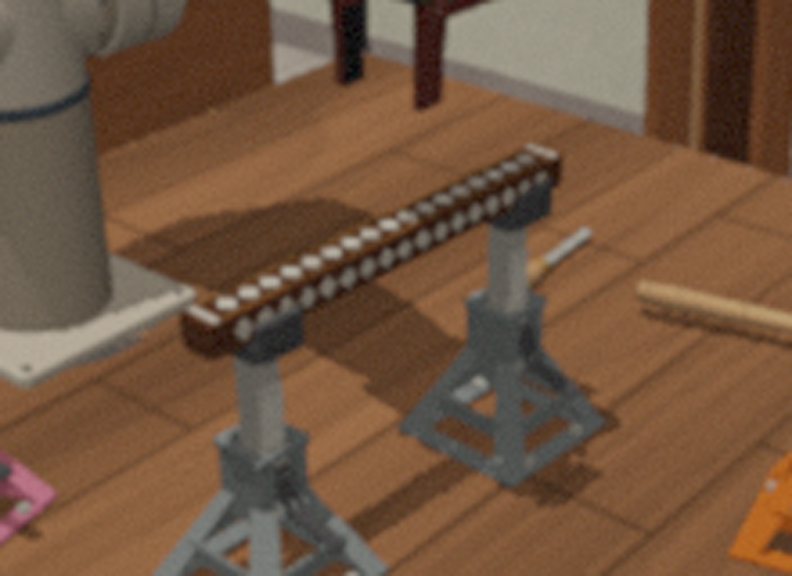

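View pics/top6.png

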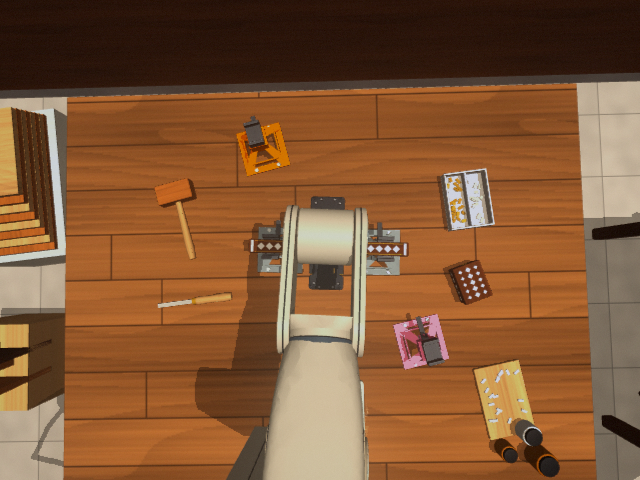

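The rail lies level in both saddles with the gripper clear (scene crop (210,320) to (545,165)), and the bystanders haven't moved. Handing in.

```bash
python3 -c "
from workcell import ctrl
print(ctrl.close_job())"
```

```text
the job is handed in; nothing more can be done
None
```

The job is handed in at about 20 s of the 67 s allowed. The rail lies level and centred in both saddles, inlay up, and the gripper is clear of it. No verdict was reported.

- **Low column:** I drew it up six notches, from 162 mm to 222 mm. It was then let down at about 10 mm/s onto its pawl and pressed, with up to 29.8 N read at the wrist. It stayed on its notch.
- **Matching heights:** before the rail was moved, the two saddle floors measured 222.7 mm (low) and 222.8 mm (twin).
- **Rail:** it was lifted from the bench, lined up to within about 0.6 mm of the trough centres, and lowered slowly. Contact showed about 1.5 N of upward force before I let go.
- **Last checks:** the top of the rail measured 249–250 mm along its whole length, so it is level. Its middle is about 137 to 140 mm from each column. The mallet, chisel, tray and case look unmoved in the top picture, though I did not measure them.

**Not confirmed:**
- **Camera offset:** the two cameras disagreed by 3 to 4 mm in x. Lining the rail up within each camera's own view kept that offset out of the placing.
- **Load on the pawl:** it was judged only from the wrist force. A sideways force of up to about 16 N while pressing means collar friction may have taken a little of the load.

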